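# Hold-down clamp: touch, then a quarter turn

## Robot

A 6-joint arm with a two-finger parallel gripper is mounted at the origin on the work surface. World frame = base frame: x ahead of the robot, y to its left, z up, the work surface at z = 0. Lengths are in mm, angles in rad, forces in N, time in s.
With the tool pointing down it reaches from about 350 to 850 mm from the base axis. Payload 8.1 kg.
Tool frame: the origin (TCP) lies between the finger pads; the fingertips stand 14 mm ahead of it and the grasp point (between the pads) lies 5 mm behind it; z points along the fingers, y is the line along which they close (so a half turn about z gives the same grasp; the last joint's range is limited). The gripper opens to 93 mm and grips with 3 to 60 N. Pads are 15 mm wide; open, the fingers measure 128 mm over their backs; the gripper's body (75 mm by 188 mm) begins 65 mm behind the grasp point.
Start: joints at [1.037, 0.13, 1.488, -0, 1.523, -0.085], TCP at [260.311, 540.595, 193.835] pointing down, gripper open.
Joint ranges: [-2.96, 2.96], [-0.89, 2.26], [0.02, 2.5], [-1.34, 4.48], [0, 2.73], [-2.66, 2.66]. Speed limits (rad/s): [2.39, 2.39, 2.79, 3.14, 3.14, 3.14].

## Interface

Orientations are given as [roll, pitch, yaw] about the fixed x, y, z axes, in that order (R = Rz(yaw) Ry(pitch) Rx(roll)).
In Python, from cell import status, cams, manip gives the robot as it stands.
- The arm moves only by the shell command python3 -m crank 'ROWS' [FORCE]. ROWS is JSON, a list of rows, each an object with "translation": the shift along the tool's x, y, z in mm, a list of three; "rot": the turn, a rotation vector about the tool's x, y, z in degrees, a list of three; "fingers": the opening, from -1 (shut) to 1 (fully open). A call has exactly 5 rows; each row is the pose to reach, as a shift and turn from the pose commanded when the call began, along the tool's axes at that moment; what a row does not reach only later rows make up. A row lasts 1/8 s, in which the tool goes at most 62.5 mm and 10.7 degrees, less where a joint would pass 70% of its speed; a pose out of reach is approached as far as the arm can. A call with a gripper value outside its range is refused whole. The fingers move at their own pace and stop on an object; FORCE is the grip in N (left out, the last holds). Time passes only in rows, so rows that repeat a pose let the fingers close, or fill a call up. It gives the time, the measured TCP pose, the force, the opening and the grip force at its end, in the units of the state.
- status.state(): the state, without advancing time (a new reading comes with each control period).
- cams.get_image(name): name is "side" or "top"; returns the picture (384x512x3 uint8, red, green, blue); there is no depth.
- cams.camera_params(name): a dict with "fx", "fy", "cx", "cy" (pixels), "camera_from_world" (4x4, takes a point from world to camera coordinates). Camera axes: x right, y down, z forward; pixel columns grow to the right and rows downward; lengths in mm; the calibration is good to about 2 mm. A picture is of the moment at which its call begins. camera_params takes no time and is no camera call.
- manip.sign_off(): hands the job in; it is judged then, once.
The state is a dict: "time": time; "joint_pos": joint angles; "joint_velocities": joint speeds; "joint_torque": joint torques, N m; "ee_pos": TCP position; "tool_rot": TCP orientation; "wrist_force": force on the tool from outside, world axes, zero at the start; "wrist_torque": the same for the moment, N m; "finger_gap": finger opening in mm; "finger_force": force on a finger pad.
Only numpy, scipy, OpenCV 4.12 (cv2) and the standard library are available. Lean on these libraries where they do the work, as an engineer would, in place of code of your own. Each camera call takes 0.05 s, during which the arm holds its last target. There are 200 camera calls.

## Task

A freshly glued wooden base lies under the small bronze hold-down clamp. Swing the clamp's red-tipped lever clockwise (seen from above) until the blue cushion just touches the wood, then add one further quarter turn, no more, and leave it so, with nothing touching the lever; half a turn past touching would crush the glue joint. Leave the base where it lies and do not knock the ornaments or the glue bottle about.

Things in the scene. Friction and masses are not known exactly. Their poses are not given: they have to be found in the camera images.
- clamp: Bronze hold-down clamp, fixed to the shelf. Origin: on the vertical screw axis, at shelf height. Its column, foot and black toggle grip lie 70 to 210 mm from the axis towards its own -x, below 104 mm high. A 26 mm wide arm, top 104 mm above the shelf, runs from the column to the axis, where a 38 mm wide boss reaches up to 108 mm. Only screw, hub and lever stand higher.
- lever_mid (a point): Point on the lever's middle line, 52 mm from the screw axis, half-way up. The lever: one straight level bronze bar, 12 mm wide, 18 mm tall, from a hub (32 mm wide, 24 mm tall) to a 22 mm red ball 79 mm from the axis. Push it from its side. With joint knob at 0 it points along the clamp's own +y, this point 154 mm above the shelf; hub and lever sink 24 mm per turn.
- knob (a joint): Angle of lever and hub about the vertical screw axis, rad: 0 fully backed off, growing clockwise seen from above (tightening), at most 8.2. It starts between 0 and 0.9. Friction about 0.12 N m (up to 0.18 when tightened), so it stays where it is left. Screw lead 24 mm per turn.
- pad (a joint): How far the sprung pad under the screw has been pushed back, m: 0 until the cushion touches the wood, then growing 24 mm per further turn (6 mm for a quarter turn). Spring about 1.5 N per mm.
- pin_top (a point): Top of the 12 mm wide tell-tale pin that stands on the sprung pad and runs up through the hub, on the screw axis. Flush with the hub's top until the cushion touches, then it rises out of the hub as far as the pad is pushed back; its uppermost 6 mm are white, below that it is red.
- cushion: Blue cushion disc under the sprung pad, 29 mm wide, 6 mm thick. Origin: centre of its underside, on the screw axis; 46 mm above the shelf with the knob joint at 0, and sinking with the screw until it meets the wood. It does not turn.
- board: The loose glued wooden base, 90 mm (x) by 150 mm (y) by 24 mm, dark lower layer and a lighter upper layer 78 mm by 138 mm. Origin: centre of its underside, which lies on a cork bed (100 mm by 170 mm) of varying height, 6 to 14 mm above the shelf.
- board_top (a point): Centre of the wooden base's upper face, where the cushion will touch it within 10 mm or so.
- carousel: Glazed ceramic carousel ornament with pink roof, 104 mm wide, 140 mm tall. Origin: centre of its underside.
- rabbit: Pink resin rabbit, about 60 mm wide, 106 mm tall. Origin: centre of its underside.
- globe: Glass globe shell on a dark wooden foot, 90 mm wide, 96 mm tall. Origin: centre of its underside.
- mailbox: Red tin mailbox figure on two feet, 40 by 55 mm, 87 mm tall. Origin: centre of its underside.
- glue: White glue bottle with an orange cap, 34 mm wide, 85 mm tall, standing near the far side of the wooden base. Origin: centre of its underside.
Mind the look-alikes: they are no part of the job. Of the things shaped like the clamp, the bronze one is meant.

How it is judged:
By the outcome, as a careful person would: the job done as asked, in the order asked, and still so for the second after the job is handed in, with the robot touching nothing.
It also fails if it takes over 51 s, if anything falls off the work surface, if the arm or the gripper's body presses on something with over 40 N, if the wrist force passes 120 N, or if a joint passes its speed limit or range.

## Working session

There is one attempt and no reset: what is moved stays moved. The work goes in short steps, Python scripts to look and compute and a shell command to move; the robot and the scene stay as the last step left them, time stands still between calls to the robot, and variables do not carry over. Pictures are saved under pics/ and viewed, at most 10 in all, crops included, and the job is handed in when it is done.

```bash
mkdir -p pics; ls; python3 - <<'E'
from cell import status,cams
import cv2,numpy as np
s=status.state();print(s['time'],s['ee_pos'],s['tool_rot'])
for n in('side','top'):
    im=cams.get_image(n);cv2.imwrite(f'pics/{n}0.png',cv2.cvtColor(im,cv2.COLOR_RGB2BGR))
    p=cams.camera_params(n);print(n,p['fx'],p['fy'],p['cx'],p['cy'],np.round(p['camera_from_world'],3).tolist())
a=np.hstack([cv2.imread('pics/side0.png'),cv2.imread('pics/top0.png')])
E
```

```text
pics
0.0 [260.00131482 540.05402473 192.79909326] [-3.13974870e+00 -1.51086156e-04  2.69279443e+00]
side 489.68572493875746 489.68572493875746 258.24447905082695 194.76595144681437 [[0.999, -0.025, 0.022, -501.353], [0.004, -0.584, -0.812, 84.946], [0.033, 0.812, -0.583, 1340.313], [0.0, 0.0, 0.0, 1.0]]
top 354.0635220805276 354.0635220805276 257.6992608755317 189.5656356161644 [[0.023, -1.0, -0.019, -11.989], [-0.984, -0.019, -0.174, 520.355], [0.174, 0.023, -0.984, 1139.136], [0.0, 0.0, 0.0, 1.0]]
```

View pics/side0.png

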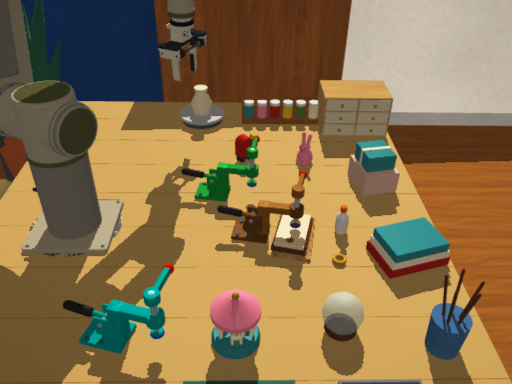

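View pics/top0.png

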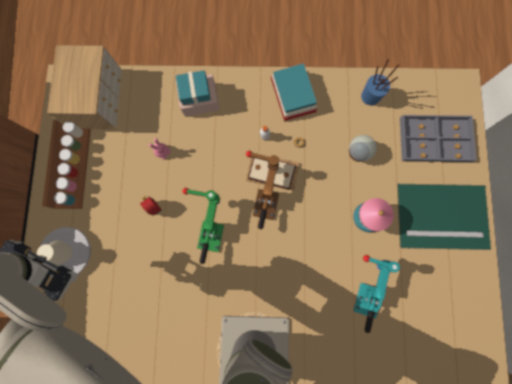

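Look-alikes: the green clamp (side 230,178; top 209,222), the teal one (side 125,320; top 375,290) and the bronze one (side 268,218; top 268,190). The bronze one has the wood under it, with the red ball at side (303,176) and top (249,154). I'll check it in a close crop.

```bash
cat >h.py <<'E'
from cell import status,cams
import cv2,numpy as np
P={n:cams.camera_params(n) for n in('side','top')}
def ray(n,u,v):
    p=P[n];T=p['camera_from_world'];R=T[:3,:3];c=-R.T@T[:3,3]
    d=R.T@np.array([(u-p['cx'])/p['fx'],(v-p['cy'])/p['fy'],1]);return c,d/np.linalg.norm(d)
def onz(n,uv,z):
    c,d=ray(n,*uv);return c+d*(z-c[2])/d[2]
def tri(a,b):
    c1,d1=ray('side',*a);c2,d2=ray('top',*b)
    s=np.linalg.lstsq(np.c_[d1,-d2],c2-c1,rcond=None)[0];x,y=c1+s[0]*d1,c2+s[1]*d2
    return (x+y)/2,np.linalg.norm(x-y)
def proj(n,X):
    p=P[n];q=(p['camera_from_world']@np.r_[X,1])[:3];return p['fx']*q[0]/q[2]+p['cx'],p['fy']*q[1]/q[2]+p['cy']
def red(im,box):
    x0,y0,x1,y1=box;c=im[y0:y1,x0:x1].astype(int)
    m=(c[...,0]>130)&(c[...,1]<60)&(c[...,2]<60);v,u=np.nonzero(m)
    return (u.mean()+x0,v.mean()+y0,len(u)) if len(u) else None
E
python3 - <<'E'
from h import *
b=[cv2.imread(f'pics/{n}0.png') for n in('side','top')]
a=cv2.resize(b[0][160:260,210:360],None,fx=5,fy=5,interpolation=2)[:, :]
c=cv2.resize(b[1][130:230,230:310],None,fx=5,fy=5,interpolation=2)
o=np.hstack([a[:, :400+0],c]) if 0 else np.hstack([cv2.resize(a,(480,320)),cv2.resize(c,(256,320))])
cv2.imwrite('pics/crop0.png',o)
s=red(b[0][...,::-1],(285,160,325,190));t=red(b[1][...,::-1],(235,140,262,165));print(s,t,tri(s[:2],t[:2]))
E
```

```text
(np.float64(302.2857142857143), np.float64(172.66666666666666), 21) (np.float64(248.8), np.float64(153.6), 10) (array([613.43716699,  26.44535728, 159.73259964]), np.float64(2.5696805292200326))
```

View pics/crop0.png

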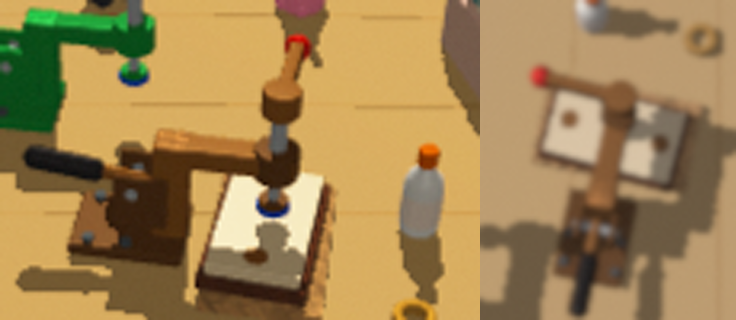

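The crop confirms it: the bronze clamp stands over the wood with the blue cushion above it. The hub top is at side (298,188) and top (274,159). The ball is at side (302,173) and top (249,154), so the lever points roughly to +y.

```bash
cat >>h.py <<'E'
def blue(im,box):
    x0,y0,x1,y1=box;c=im[y0:y1,x0:x1].astype(float)
    w=np.clip(c[...,2]-np.maximum(c[...,0],c[...,1])-15,0,None);v,u=np.mgrid[y0:y1,x0:x1]
    return (w*u).sum()/w.sum(),(w*v).sum()/w.sum(),w.sum()
E
python3 - <<'E'
from h import *
b=[cv2.imread(f'pics/{n}0.png')[...,::-1] for n in('side','top')]
print('hub',tri((298.1,188.1),(273.75,158.75)))
print(onz('side',(298.1,188.1),165),onz('top',(273.75,158.75),165))
print('ball',onz('side',(302.3,172.7),153),onz('top',(248.8,153.6),153))
c=blue(b[0],(284,212,306,232));print('blue',c)
print(b[0][218:230,288:304,2].astype(int)-b[0][218:230,288:304,0])
for z in(44,46,48):print(onz('side',c[:2],z))
g=onz('top',(261,224),90);print('grip end',g)
# pads of board corners top-plane
E
```

```text
hub (array([596.14423971, -50.43641139, 164.12361992]), np.float64(0.37157919615099494))
[596.15721654 -51.61527611 165.        ] [595.71653184 -50.42483507 165.        ]
ball [616.29342259  37.20201733 153.        ] [614.00792801  26.72637488 153.        ]
blue (np.float64(294.2663378545006), np.float64(225.9161528976572), np.float64(811.0))
[[-51 -51 -53 -61 -70 -65 -35 -34 -35 -40 -58 -65 -71 -60 -53 -54]
 [-50 -51 -52 -60 -83 -73 -20  -6 -12 -45 -82 -63 -58 -52 -54 -54]
 [-50 -50 -60 -86 -93 -71  -5  -3 -12 -55 -90 -81 -51 -54 -53 -55]
 [-50 -47 -40 -95 -93 -72  -1  -2 -11 -60 -94 -89 -77 -53 -52 -53]
 [-50 -47  17 -83 -93 -78 -16 -10 -35 -84 -93 -89 -80 -53 -53 -54]
 [-50 -42  76 -59 -79 -55 -33 -29 -40 -70 -89 -42 -28 -54 -52 -53]
 [-50 -52  75  -5 -53 -43 -40 -42 -40 -46 -57   5  -1 -52 -53 -53]
 [-51 -54  28  72  28 -23 -42 -40 -41 -26  26  67  -7 -53 -52 -52]
 [-50 -52 -48  69  86  74  61  48  70  72  84  32 -42 -52 -53 -53]
 [-51 -50 -52 -48  32  74 101  98 102  64   8 -38 -54 -53 -53 -55]
 [-52 -50 -49 -51 -50 -51 -51 -35 -55 -54 -52 -53 -51 -53 -53 -53]
 [-51 -51 -51 -59 -60 -61 -57 -49 -62 -66 -52 -51 -50 -52 -53 -53]]
[594.41474961 -52.58275196  44.        ]
[594.07687316 -55.02281969  46.        ]
[593.7389967  -57.46288742  48.        ]
grip end [402.24268413 -14.93488366  90.        ]
```

The axis is near (596,-50) and the lever points at about 77° in the world, so the knob is near 0. I'll grip the round hub from above, with the fingers square to the lever, and turn about the screw axis.

```bash
python3 -m crank '[{"translation":[-50,-34,-25],"rot":[0,0,10],"fingers":1},{"translation":[-100,-69,-25],"rot":[0,0,20],"fingers":1},{"translation":[-150,-104,-25],"rot":[0,0,30],"fingers":1},{"translation":[-200,-138,-25],"rot":[0,0,40],"fingers":1},{"translation":[-250,-173,-25],"rot":[0,0,50],"fingers":1}]' 30
cat >>h.py <<'E'
def to(x,y,z,yaw):
    s=status.state();p=np.array(s['ee_pos']);w=s['tool_rot'][2]
    d=np.array([x,y,z])-p
    print('t',round(s['time'],2),'pos',p.round(1),'yaw',round(np.degrees(w),1),'q',np.round(s['joint_pos'],2),'F',np.round(s['wrist_force'],1),'M',np.round(s['wrist_torque'],2),'gap',round(s['finger_gap'],1))
    print('shift',np.round([d[0]*np.cos(w)+d[1]*np.sin(w),d[0]*np.sin(w)-d[1]*np.cos(w),-d[2]],1),'rotz',round((np.degrees(w)-yaw),1))
E
python3 -c "
from h import *
to(596,-50,215,77)"
```

```text
time: 0.72
ee_pos: [410.9, 274.4, 218.5]
tool_rot: [-3.141, 0.0, 1.815]
wrist_force: [1.2, -0.2, -0.2]
finger_gap: 93.0
finger_force: 0.0
t 0.72 pos [410.9 274.4 218.5] yaw 104.0 q [ 0.49 -0.17  1.74 -0.    1.57  0.24] F [ 1.2 -0.2 -0.2] M [-0.04  0.02 -0.03] gap 93.0
shift [-359.5  101.3    3.5] rotz 27.0
```

```bash
python3 -m crank '[{"translation":[-58,16,0],"rot":[0,0,5],"fingers":1},{"translation":[-116,33,0],"rot":[0,0,11],"fingers":1},{"translation":[-174,49,0],"rot":[0,0,16],"fingers":1},{"translation":[-232,65,1],"rot":[0,0,22],"fingers":1},{"translation":[-290,82,2],"rot":[0,0,27],"fingers":1}]' >/dev/null
python3 -c "
from h import *
to(596,-50,200,77)"
```

```text
t 1.35 pos [562.   13.6 216.5] yaw 77.1 q [-0.07  0.02  1.56  0.    1.56  0.16] F [ 0.3  0.8 -0.3] M [-0.05  0.07 -0.06] gap 92.8
shift [-54.4  47.3  16.5] rotz 0.1
```

```bash
python3 -m crank '[{"translation":[-30,25,8],"rot":[0,0,0],"fingers":1},{"translation":[-54,47,16],"rot":[0,0,0],"fingers":1},{"translation":[-54,47,16],"rot":[0,0,0],"fingers":0.3},{"translation":[-54,47,16],"rot":[0,0,0],"fingers":0.3},{"translation":[-54,47,16],"rot":[0,0,0],"fingers":0.3}]' >/dev/null
python3 - <<'E'
from h import *
to(596,-50,154,77)
s=cams.get_image('side');t=cams.get_image('top')
cv2.imwrite('pics/s1.png',s[...,::-1]);cv2.imwrite('pics/t1.png',t[...,::-1])
print(blue(s,(284,212,306,232)))
a=cv2.resize(s[120:260,230:370],(490,490),interpolation=2);c=cv2.resize(t[130:230,230:310],(304,380),interpolation=2)
c=np.vstack([c,np.zeros((110,304,3),np.uint8)]);cv2.imwrite('pics/c1.png',np.hstack([a,c])[...,::-1])
print(proj('side',[596,-50,140]),proj('side',[596,-50,166]))
E
```

```text
t 1.98 pos [595.3 -46.5 201.3] yaw 77.4 q [-0.16  0.12  1.49  0.    1.54  0.06] F [-0.6  0.5  0.1] M [-0.04  0.1   0.02] gap 67.7
shift [-3.3  1.4 47.3] rotz 0.4
(np.float64(294.27720207253884), np.float64(225.9222797927461), np.float64(772.0))
(np.float64(297.28821576173414), np.float64(195.84226596337305)) (np.float64(298.00650475393707), np.float64(187.40091341531004))
```

View pics/c1.png

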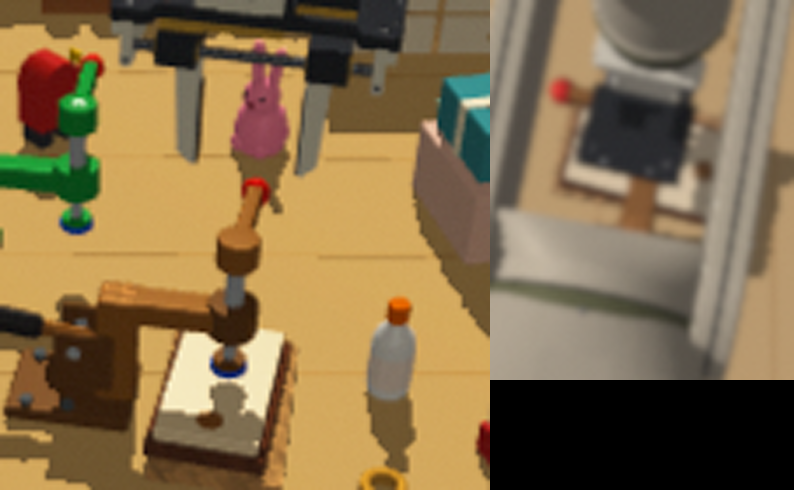

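```bash
python3 - <<'E'
from h import *
print(proj('side',[260,540,179]),proj('side',[596,-46,187]),proj('side',[596,-46,201]))
print('top body',proj('top',[596,-46,275]), 'hub',proj('top',[596,-50,166]))
s=cams.get_image('side');old=cv2.imread('pics/s1.png')[...,::-1]
print(np.abs(s.astype(int)-old)[100:190].mean())
to(596,-50,154,77)
for n,tip in(('a',(282.9,164.3)),('b',(317,169))):
    for z in(187,201,230): print(z,onz('side',tip,z).round(0))
E
```

```text
(np.float64(185.2492609065149), np.float64(85.75643397602036)) (np.float64(298.4518974781522), np.float64(179.52481053353642)) (np.float64(298.85205920884306), np.float64(174.8042033846506))
top body (np.float64(273.1653761314733), np.float64(148.1887933944966)) hub (np.float64(273.6202348440318), np.float64(158.57195040697982))
1.4306857638888888
t 2.12 pos [595.5 -46.7 201.3] yaw 77.4 q [-0.16  0.12  1.49  0.    1.53  0.06] F [-0.6  0.2  0.4] M [-0.06  0.09 -0.03] gap 61.1
shift [-3.1  1.3 47.3] rotz 0.4
187 [562.  24. 187.]
201 [560.   2. 201.]
230 [555. -44. 230.]
187 [648.   3. 187.]
201 [644. -19. 201.]
230 [636. -64. 230.]
```

Both pictures show the fingertips about 40 mm higher than I expected: in side they are at (283,164) and (317,169). I'll descend in part and look again.

```bash
python3 -m crank '[{"translation":[-1,0,10],"rot":[0,0,0],"fingers":0.3},{"translation":[-3,1,20],"rot":[0,0,0],"fingers":0.3},{"translation":[-3,1,26],"rot":[0,0,0],"fingers":0.3},{"translation":[-3,1,26],"rot":[0,0,0],"fingers":0.3},{"translation":[-3,1,26],"rot":[0,0,0],"fingers":0.3}]' >/dev/null
python3 - <<'E'
from h import *
to(596,-50,154,77)
s=cams.get_image('side')
print(blue(s,(284,212,306,232)))
cv2.imwrite('pics/c2.png',cv2.resize(s[140:240,240:360],(720,600),interpolation=2)[...,::-1])
E
```

```text
t 2.75 pos [595.9 -50.7 175. ] yaw 77.3 q [-0.17  0.13  1.52  0.    1.49  0.05] F [ 0.2  0.  -0.1] M [-0.08  0.07 -0.03] gap 60.6
shift [ 0.7 -0.1 21. ] rotz 0.3
(np.float64(294.28020565552697), np.float64(225.92030848329048), np.float64(778.0))
```

View pics/c2.png

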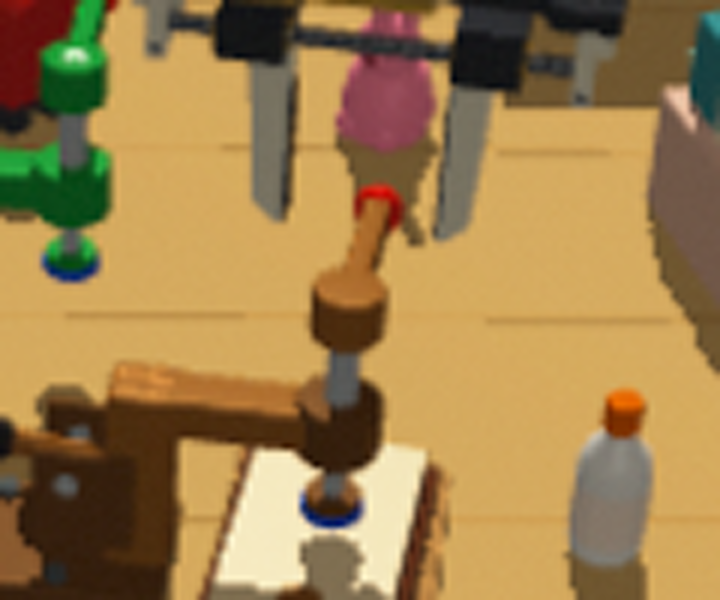

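The tips are at side (285,176) and (315,179), still about 12 px above where they should be. Going down to z=154 is safe whichever way I read that, so I'll do it and then check both views.

```bash
python3 -m crank '[{"translation":[1,0,10],"rot":[0,0,0],"fingers":0.3},{"translation":[1,0,20],"rot":[0,0,0],"fingers":0.3},{"translation":[1,0,20],"rot":[0,0,0],"fingers":0.3},{"translation":[1,0,20],"rot":[0,0,0],"fingers":0.3},{"translation":[1,0,20],"rot":[0,0,0],"fingers":0.3}]' >/dev/null
python3 - <<'E'
from h import *
to(596,-50,154,77)
s=cams.get_image('side');t=cams.get_image('top')
a=cv2.resize(s[100:240,240:340],(400,560),interpolation=2);c=cv2.resize(t[90:230,220:320],(400,560),interpolation=2)
cv2.imwrite('pics/c3.png',np.hstack([a,c])[...,::-1])
E
```

```text
t 3.42 pos [596.2 -49.8 155.2] yaw 77.3 q [-0.17  0.15  1.54 -0.    1.45  0.05] F [-0.6 -0.8 -0.5] M [-0.11  0.03  0.03] gap 60.4
shift [-0.3 -0.2  1.2] rotz 0.3
```

View pics/c3.png

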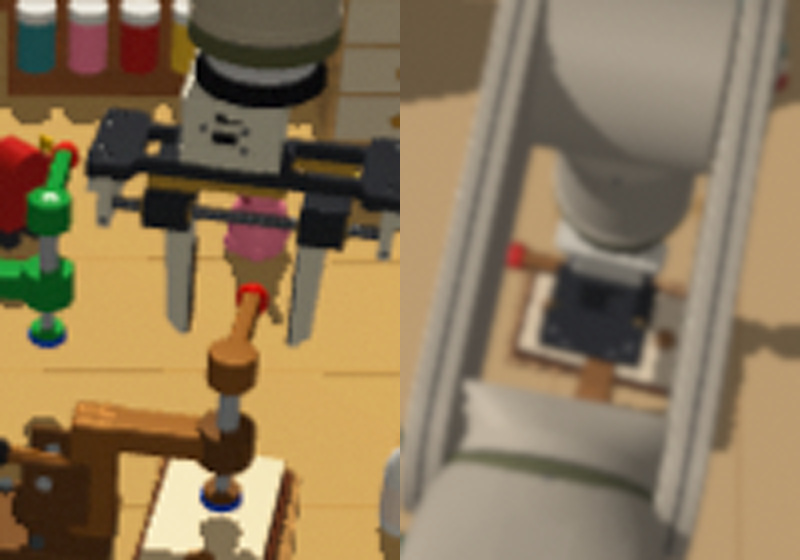

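In top the gripper's near end is centred at (270,168), which puts its y right. So the gripper really is about 35 mm higher than I reckoned, with tips at about the hub's top. I'll go 28 mm lower, with the gap well clear of the hub and boss.

```bash
python3 -m crank '[{"translation":[0,0,10],"rot":[0,0,0],"fingers":0.3},{"translation":[0,0,20],"rot":[0,0,0],"fingers":0.3},{"translation":[0,0,28],"rot":[0,0,0],"fingers":0.3},{"translation":[0,0,28],"rot":[0,0,0],"fingers":0.3},{"translation":[0,0,28],"rot":[0,0,0],"fingers":0.3}]' >/dev/null
python3 - <<'E'
from h import *
to(596,-50,126,77)
s=cams.get_image('side')
cv2.imwrite('pics/c4.png',cv2.resize(s[140:240,240:360],(720,600),interpolation=2)[...,::-1])
E
```

```text
t 4.15 pos [596.1 -49.7 126.9] yaw 77.3 q [-0.17  0.16  1.57 -0.    1.4   0.05] F [-0.3 -0.5 -0.1] M [-0.12  0.09 -0.01] gap 60.3
shift [-0.3 -0.   0.9] rotz 0.3
```

View pics/c4.png

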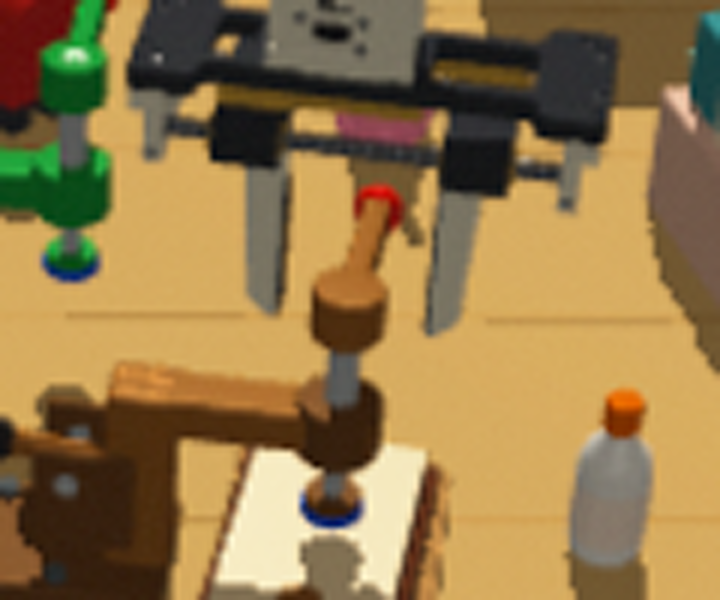

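The tips are at side (284,191) and (314,195), level with the middle of the hub at (298,192). I'll close gently. A gap of about 32 mm means I have the hub; about 12 mm means the lever.

```bash
python3 -m crank '[{"translation":[0,0,0],"rot":[0,0,0],"fingers":-0.4},{"translation":[0,0,0],"rot":[0,0,0],"fingers":-0.4},{"translation":[0,0,0],"rot":[0,0,0],"fingers":-0.4},{"translation":[0,0,0],"rot":[0,0,0],"fingers":-0.4},{"translation":[0,0,0],"rot":[0,0,0],"fingers":-0.4}]' 8
python3 - <<'E'
from h import *
to(596,-50,126,77)
E
```

```text
time: 4.82
ee_pos: [594.4, -49.3, 126.8]
tool_rot: [-3.138, 0.0, 1.349]
wrist_force: [-7.6, 0.8, 4.6]
finger_gap: 32.2
finger_force: 8.0
t 4.83 pos [594.4 -49.3 126.8] yaw 77.3 q [-0.17  0.16  1.57  0.    1.41  0.05] F [-7.6  0.8  4.6] M [0.21 1.68 0.  ] gap 32.2
shift [-0.3  1.7  0.8] rotz 0.3
```

Gap 32.2 mm, so it's the hub. I'll re-centre a little, grip firmer and turn.

```bash
python3 -m crank '[{"translation":[0,-2.5,0],"rot":[0,0,0],"fingers":-0.6},{"translation":[0,-2.5,0],"rot":[0,0,0],"fingers":-0.6},{"translation":[0,-2.5,0.7],"rot":[0,0,10],"fingers":-0.6},{"translation":[0,-2.5,1.3],"rot":[0,0,20],"fingers":-0.6},{"translation":[0,-2.5,2],"rot":[0,0,30],"fingers":-0.6}]' 25
python3 - <<'E'
from h import *
to(593.8,-49,126,77)
s=cams.get_image('side');cv2.imwrite('pics/s5.png',s[...,::-1]);print(red(s,(285,160,345,215)),blue(s,(284,212,306,232)))
E
```

```text
time: 5.45
ee_pos: [594.1, -49.3, 125.0]
tool_rot: [3.141, -0.001, 0.82]
wrist_force: [2.9, -1.6, -1.2]
finger_gap: 31.5
finger_force: 25.0
t 5.45 pos [594.1 -49.3 125. ] yaw 47.0 q [-0.17  0.16  1.58 -0.    1.4   0.58] F [ 2.9 -1.6 -1.2] M [-0.1  -0.3   0.13] gap 31.5
shift [ 0.  -0.5 -1. ] rotz -30.0
(np.float64(319.77777777777777), np.float64(181.22222222222223), 9) (np.float64(293.85503355704697), np.float64(226.46174496644295), np.float64(745.0))
```

```bash
python3 -m crank '[{"translation":[0,0,0.7],"rot":[0,0,10],"fingers":-0.6},{"translation":[0,0,1.3],"rot":[0,0,20],"fingers":-0.6},{"translation":[0,0,2],"rot":[0,0,30],"fingers":-0.6},{"translation":[0,0,2.7],"rot":[0,0,40],"fingers":-0.6},{"translation":[0,0,3.3],"rot":[0,0,50],"fingers":-0.6}]' >/dev/null
cat >m.py <<'E'
from h import *
to(593.8,-49,126,77)
s=cams.get_image('side');cv2.imwrite('pics/s%.2f.png'%status.state()['time'],s[...,::-1]);print(red(s,(270,160,345,235)),blue(s,(284,212,306,235)))
E
python3 m.py
python3 -m crank '[{"translation":[0,0,0.7],"rot":[0,0,10],"fingers":-0.6},{"translation":[0,0,1.3],"rot":[0,0,20],"fingers":-0.6},{"translation":[0,0,2],"rot":[0,0,30],"fingers":-0.6},{"translation":[0,0,2.7],"rot":[0,0,40],"fingers":-0.6},{"translation":[0,0,3.3],"rot":[0,0,50],"fingers":-0.6}]' >/dev/null
python3 m.py
```

```text
t 6.12 pos [594.2 -49.6 121.7] yaw -2.9 q [-0.17  0.16  1.59 -0.    1.39  1.45] F [ 4.3 -1.4 -1.5] M [-0.22 -0.6   0.12] gap 31.1
shift [-0.5 -0.6 -4.3] rotz -79.9
(np.float64(329.5833333333333), np.float64(193.70833333333334), 24) (np.float64(293.6549935149157), np.float64(227.43320363164722), np.float64(771.0))
t 6.8 pos [594.1 -49.8 118.4] yaw -52.7 q [-0.17  0.17  1.59 -0.    1.39  2.32] F [ 4.1 -3.1 -2.1] M [-0.34 -0.66  0.11] gap 31.6
shift [-0.8 -0.2 -7.6] rotz -129.7
(np.float64(319.22222222222223), np.float64(210.05555555555554), 18) (np.float64(293.6209773539928), np.float64(228.35041716328962), np.float64(839.0))
```

Cushion row 225.92 → 226.46 → 227.43 → 228.35 at 0, 30, 80 and 130°. That's a steady fall, so no contact yet. The wrist is nearing its limit, so I'll regrasp half a turn back.

```bash
python3 -m crank '[{"translation":[0,0,0],"rot":[0,0,0],"fingers":0.35},{"translation":[0,0,0],"rot":[0,0,0],"fingers":0.35},{"translation":[0,0,0],"rot":[0,0,0],"fingers":0.35},{"translation":[0,0,-20],"rot":[0,0,0],"fingers":0.35},{"translation":[0,0,-40],"rot":[0,0,0],"fingers":0.35}]' >/dev/null
for i in 1 2 3; do :; done
python3 m.py
python3 -m crank '[{"translation":[0,0,0],"rot":[0,0,-10.5],"fingers":0.35},{"translation":[0,0,0],"rot":[0,0,-21],"fingers":0.35},{"translation":[0,0,0],"rot":[0,0,-31.5],"fingers":0.35},{"translation":[0,0,0],"rot":[0,0,-42],"fingers":0.35},{"translation":[0,0,0],"rot":[0,0,-52.5],"fingers":0.35}]' >/dev/null
python3 -m crank '[{"translation":[0,0,0],"rot":[0,0,-10.5],"fingers":0.35},{"translation":[0,0,0],"rot":[0,0,-21],"fingers":0.35},{"translation":[0,0,0],"rot":[0,0,-31.5],"fingers":0.35},{"translation":[0,0,0],"rot":[0,0,-42],"fingers":0.35},{"translation":[0,0,0],"rot":[0,0,-52.5],"fingers":0.35}]' >/dev/null
python3 -m crank '[{"translation":[0,0,0],"rot":[0,0,-10.5],"fingers":0.35},{"translation":[0,0,0],"rot":[0,0,-21],"fingers":0.35},{"translation":[0,0,0],"rot":[0,0,-31.5],"fingers":0.35},{"translation":[0,0,0],"rot":[0,0,-42],"fingers":0.35},{"translation":[0,0,0],"rot":[0,0,-52.5],"fingers":0.35}]' >/dev/null
python3 -m crank '[{"translation":[0,0,0],"rot":[0,0,-10],"fingers":0.35},{"translation":[0,0,0],"rot":[0,0,-20],"fingers":0.35},{"translation":[0,0,0],"rot":[0,0,-30],"fingers":0.35},{"translation":[0,0,0],"rot":[0,0,-36],"fingers":0.35},{"translation":[0,0,0],"rot":[0,0,-36],"fingers":0.35}]' >/dev/null
python3 m.py
```

```text
t 7.47 pos [593.8 -49.2 160.2] yaw -52.7 q [-0.17  0.14  1.54  0.    1.46  2.32] F [ 0.1  0.4 -0.1] M [0.08 0.16 0.04] gap 62.8
shift [-0.1 -0.1 34.2] rotz -129.7
(np.float64(319.15384615384613), np.float64(210.3846153846154), 13) (np.float64(293.6371359223301), np.float64(228.35315533980582), np.float64(824.0))
t 10.03 pos [594.2 -49.3 159.5] yaw 140.8 q [-0.17  0.14  1.54 -0.    1.46 -1.05] F [-0.1  0.3 -0.3] M [-0.03 -0.04 -0.01] gap 62.8
shift [ 0.5 -0.  33.5] rotz 63.8
(np.float64(319.25), np.float64(210.33333333333334), 12) (np.float64(293.6388206388206), np.float64(228.35749385749386), np.float64(814.0))
```

```bash
python3 -m crank '[{"translation":[0,0,20],"rot":[0,0,0],"fingers":0.35},{"translation":[0,0,41],"rot":[0,0,0],"fingers":0.35},{"translation":[0,0,41],"rot":[0,0,0],"fingers":0.35},{"translation":[0,0,41],"rot":[0,0,0],"fingers":-0.6},{"translation":[0,0,41],"rot":[0,0,0],"fingers":-0.6}]' 25
python3 -m crank '[{"translation":[0,0,0],"rot":[0,0,0],"fingers":-0.6},{"translation":[0,0,0],"rot":[0,0,0],"fingers":-0.6},{"translation":[0,0,0.7],"rot":[0,0,10],"fingers":-0.6},{"translation":[0,0,1.3],"rot":[0,0,20],"fingers":-0.6},{"translation":[0,0,1.3],"rot":[0,0,20],"fingers":-0.6}]'
python3 m.py
```

```text
time: 10.7
ee_pos: [594.3, -49.3, 118.2]
tool_rot: [3.141, 0.001, 2.457]
wrist_force: [0.1, 0.0, 0.5]
finger_gap: 47.2
finger_force: 0.0
time: 11.32
ee_pos: [593.9, -49.3, 116.5]
tool_rot: [3.141, 0.001, 2.109]
wrist_force: [-0.6, -0.9, 2.9]
finger_gap: 31.5
finger_force: 25.0
t 11.32 pos [593.9 -49.3 116.5] yaw 120.8 q [-0.17  0.17  1.59 -0.    1.38 -0.71] F [-0.6 -0.9  2.9] M [-0.18  0.1  -0.18] gap 31.5
shift [ 0.4  0.1 -9.5] rotz 43.8
(np.float64(309.22222222222223), np.float64(213.72222222222223), 18) (np.float64(294.03284671532845), np.float64(228.99878345498783), np.float64(822.0))
```

```bash
for i in 1; do :; done
python3 -m crank '[{"translation":[0,0,0.7],"rot":[0,0,10],"fingers":-0.6},{"translation":[0,0,1.3],"rot":[0,0,20],"fingers":-0.6},{"translation":[0,0,1.3],"rot":[0,0,20],"fingers":-0.6},{"translation":[0,0,1.3],"rot":[0,0,20],"fingers":-0.6},{"translation":[0,0,1.3],"rot":[0,0,20],"fingers":-0.6}]' >/dev/null
python3 m.py
python3 -m crank '[{"translation":[0,0,0.7],"rot":[0,0,10],"fingers":-0.6},{"translation":[0,0,1.3],"rot":[0,0,20],"fingers":-0.6},{"translation":[0,0,1.3],"rot":[0,0,20],"fingers":-0.6},{"translation":[0,0,1.3],"rot":[0,0,20],"fingers":-0.6},{"translation":[0,0,1.3],"rot":[0,0,20],"fingers":-0.6}]' >/dev/null
python3 m.py
python3 -m crank '[{"translation":[0,0,0.7],"rot":[0,0,10],"fingers":-0.6},{"translation":[0,0,1.3],"rot":[0,0,20],"fingers":-0.6},{"translation":[0,0,1.3],"rot":[0,0,20],"fingers":-0.6},{"translation":[0,0,1.3],"rot":[0,0,20],"fingers":-0.6},{"translation":[0,0,1.3],"rot":[0,0,20],"fingers":-0.6}]' >/dev/null
python3 m.py
```

```text
t 12.0 pos [594.  -49.3 115.2] yaw 101.0 q [-0.17  0.17  1.59 -0.    1.38 -0.36] F [-0.6 -1.4  5.9] M [-0.22 -0.03 -0.07] gap 31.1
shift [  0.3  -0.1 -10.8] rotz 24.0
(np.float64(297.14285714285717), np.float64(212.62857142857143), 35) (np.float64(293.9280303030303), np.float64(229.2159090909091), np.float64(792.0))
t 12.68 pos [594.  -49.3 113.8] yaw 81.0 q [-0.17  0.17  1.59 -0.    1.38 -0.01] F [ 1.8 -0.9  4.7] M [-0.23 -0.13 -0.16] gap 31.2
shift [  0.3  -0.3 -12.2] rotz 4.0
(np.float64(286.1818181818182), np.float64(213.0909090909091), 11) (np.float64(293.9904502046385), np.float64(229.93587994542975), np.float64(733.0))
t 13.35 pos [594.2 -49.4 112.5] yaw 61.0 q [-0.17  0.17  1.6  -0.    1.38  0.34] F [ 2.4 -0.6  4.9] M [-0.32 -0.25 -0.12] gap 31.2
shift [  0.1  -0.5 -13.5] rotz -16.0
(np.float64(279.6190476190476), np.float64(208.71428571428572), 21) (np.float64(294.01261034047917), np.float64(229.9407313997478), np.float64(793.0))
```

```bash
cat >d.py <<'E'
import cv2,glob,numpy as np
f=sorted(glob.glob('pics/s*.*.png'),key=lambda x:float(x[6:-4]) if x[6:-4].replace('.','').isdigit() and '.' in x[6:-4] else -1)
f=[x for x in f if x[6:-4].replace('.','').isdigit() and '.' in x[6:-4]]
I=[cv2.imread(x)[218:236,284:306].astype(int) for x in f]
for a,b,n in zip(I,I[1:],f[1:]):print(n,np.abs(a-b).mean().round(2))
E
python3 d.py
python3 -m crank '[{"translation":[0,0,0.7],"rot":[0,0,10],"fingers":-0.6},{"translation":[0,0,1.3],"rot":[0,0,20],"fingers":-0.6},{"translation":[0,0,1.3],"rot":[0,0,20],"fingers":-0.6},{"translation":[0,0,1.3],"rot":[0,0,20],"fingers":-0.6},{"translation":[0,0,1.3],"rot":[0,0,20],"fingers":-0.6}]' >/dev/null
python3 m.py
python3 d.py|tail -1
```

```text
pics/s6.85.png 9.4
pics/s7.53.png 1.44
pics/s10.07.png 0.79
pics/s11.38.png 5.25
pics/s12.05.png 4.92
pics/s12.72.png 5.3
pics/s13.40.png 1.57
t 14.03 pos [594.2 -49.4 111.2] yaw 41.0 q [-0.17  0.17  1.6  -0.    1.37  0.69] F [ 3.1 -2.3  5.5] M [-0.37 -0.36 -0.05] gap 31.1
shift [ -0.   -0.5 -14.8] rotz -36.0
(np.float64(270.2857142857143), np.float64(203.28571428571428), 7) (np.float64(293.9749687108886), np.float64(229.94117647058823), np.float64(799.0))
pics/s14.07.png 0.85
```

Cushion row 229.94 at 190°, 210° and 230°, and the local picture difference drops to noise after 190°. So contact came at about 191°, and the target is about 281°, 51° further. I'll turn 48°, then let go and check.

```bash
python3 -m crank '[{"translation":[0,0,0.7],"rot":[0,0,10],"fingers":-0.6},{"translation":[0,0,1.3],"rot":[0,0,20],"fingers":-0.6},{"translation":[0,0,2],"rot":[0,0,30],"fingers":-0.6},{"translation":[0,0,2.6],"rot":[0,0,40],"fingers":-0.6},{"translation":[0,0,3.2],"rot":[0,0,48],"fingers":-0.6}]' >/dev/null
python3 m.py
python3 -m crank '[{"translation":[0,0,0],"rot":[0,0,0],"fingers":0.4},{"translation":[0,0,0],"rot":[0,0,0],"fingers":0.4},{"translation":[0,0,0],"rot":[0,0,0],"fingers":0.4},{"translation":[0,0,-30],"rot":[0,0,0],"fingers":0.4},{"translation":[0,0,-80],"rot":[0,0,0],"fingers":0.4}]' >/dev/null
python3 m.py; python3 d.py|tail -2
python3 - <<'E'
from h import *
import math
s=cams.get_image('side')
r=red(s,(255,160,345,235));print(r)
for ang in(270,278,285,292):
    a=math.radians(76.8-ang);print(ang,np.round(proj('side',[594+79*math.cos(a),-49.3+79*math.sin(a),154-24*ang/360]),1))
cv2.imwrite('pics/c6.png',cv2.resize(s[170:240,250:330],(640,560),interpolation=cv2.INTER_NEAREST)[...,::-1])
E
```

```text
t 14.7 pos [594.2 -49.6 108.1] yaw -7.3 q [-0.17  0.17  1.6  -0.    1.37  1.53] F [ 3.1 -2.7  5.6] M [-0.51 -0.37  0.15] gap 31.3
shift [ -0.5  -0.6 -17.9] rotz -84.3
None (np.float64(294.08553459119497), np.float64(229.94591194968552), np.float64(795.0))
t 15.38 pos [591.5 -48.7 185.5] yaw -7.2 q [-0.17  0.12  1.51  0.    1.51  1.53] F [0.2 0.8 0.6] M [ 0.04  0.12 -0.  ] gap 64.8
shift [ 2.3 -0.  59.5] rotz -84.2
(np.float64(270.0), np.float64(187.0), 1) (np.float64(294.0668380462725), np.float64(229.95501285347044), np.float64(778.0))
pics/s14.75.png 1.83
pics/s15.43.png 1.83
(np.float64(267.29411764705884), np.float64(188.41176470588235), 17)
270 [265.8 192.7]
278 [266.9 190.5]
285 [268.3 188.7]
292 [270.1 187.1]
```

View pics/c6.png

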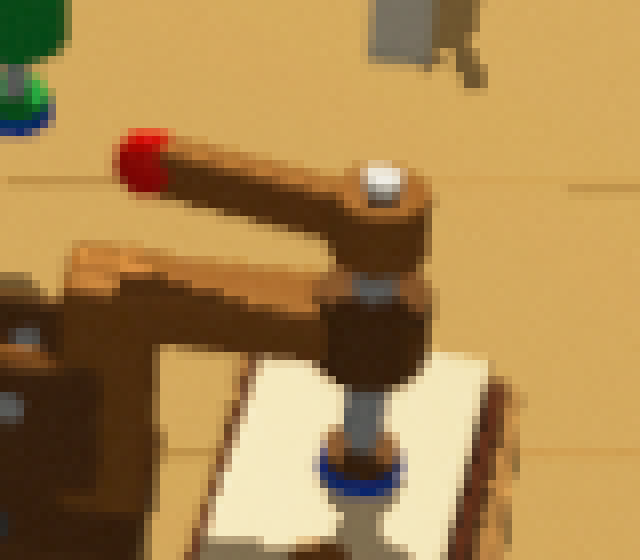

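The white pin stands out of the hub at about side (297,192), about 4.7 px tall, with no red showing. The lever's ball is at (268,189), which agrees with about 280°. I'll check the numbers once more.

```bash
python3 - <<'E'
from h import *
k=proj('side',[594,-49.3,34])[1]-proj('side',[594,-49.3,46])[1];d=(229.945-225.92)/k*12
print('cushion drop mm',d,'=> deg',d*15)
s=np.mean([cams.get_image('side') for _ in range(2)],0)
c=s[186:200,288:308];print(c[...,2].round().astype(int))
hub,wh=60,c[...,2].max()
for nm,cc in(('pin',c),):
    w=np.clip((cc[...,2]-90)/(wh-90),0,1)[3:11,5:15];print('area px',w.sum())
p=P['side'];X=(p['camera_from_world']@np.array([594,-49.3,150,1]))[2];sc=p['fx']/X
se=proj('side',[594,-49.3,140])[1]-proj('side',[594,-49.3,150])[1]
for h in(3,4.5,6,7.5,9):print(h,'pred area',np.pi/4*(12*sc)**2*np.sqrt(1-(se/10/sc)**2)+12*sc*h*se/10)
E
```

```text
cushion drop mm 13.763392118094195 => deg 206.45088177141292
[[ 94  94  93  94  95  94  94  95  94  94  93  94  94  94  94  94  94  94
   94  94]
 [ 94  94  94  94  94  94  94  94  94  94  94  94  95  94  95  92  92  93
   94  95]
 [ 95  94  94  94  95  94  94  94  92  94  94  94  94  94  94  94  94  94
   94  94]
 [ 92  94  93  95  94  95  94  94  94  94  94  94  94  94  94  94  93  94
   94  93]
 [ 94  94  94  92  94  89  76  98 142 142 132  90  82  94  94  94  94  94
   95  94]
 [ 64  70  84  80  88  64  64 134 214 214 212 191 113  69  84  94  94  94
   94  93]
 [ 50  52  55  54  57  48  54 115 203 228 228 210 104  47  58  74  88  88
   88  88]
 [ 40  50  52  48  48  50  52  84 138 163 170 142  77  44  44  62  92  91
   92  92]
 [ 20  26  29  28  37  52  52  61  80 102 114  74  62  44  44  54  82  94
   94  94]
 [ 15  14  14  14  26  46  54  47  34  46  50  38  50  48  43  42  78  93
   94  94]
 [ 16  14  15  16  15  24  34  44  46  48  48  48  48  34  25  44  90  94
   96  93]
 [ 15  12  13  14  14  14  17  24  28  29  29  30  25  19  14  46  94  94
   94  94]
 [ 12  14  11  13  12  17  13  14  15  12  14  15  14  14  12  46  94  94
   94  94]
 [ 60  54  24  15  14  14  16  14  15  12  13  14  13  12  17  52  92  94
   94  94]]
area px 11.416666666666668
3 pred area 15.055082037314065
4.5 pred area 17.358921911576317
6 pred area 19.662761785838573
7.5 pred area 21.966601660100824
9 pred area 24.27044153436308
```

The pin height suggests about 4–5 mm and the cushion drop suggests contact at about 206°. I'll look closer at the stored cushion pictures.

```bash
python3 - <<'E'
import cv2,glob,numpy as np
F=[('0','side0'),('0','s1'),('30','s5')]+[(a,'s'+b) for a,b in(('80','6.17'),('130','6.85'),('130b','7.53'),('150','11.38'),('170','12.05'),('190','12.72'),('210','13.40'),('230','14.07'),('278','15.43'))]
import os
I={}
for a,n in F:
    p=f'pics/{n}.png'
    if not os.path.exists(p): print('no',p);continue
    im=cv2.imread(p).astype(float);I[a]=im
    b=im[...,0]-im[...,2]   # blue-red
    # lower edge of the blue: subpixel crossing per column of (b) through 0 scanning up from below
    out=[]
    for u in range(290,299):
        col=b[218:238,u];k=[i for i in range(19) if col[i]>0>=col[i+1]]
        if k: i=k[-1];out.append(218+i+col[i]/(col[i]-col[i+1]))
        else: out.append(np.nan)
    # upper rim shape by weights: sum of blue over rows for cols 292..297
    w=np.clip(b+20,0,None)[222:236,291:298].sum(1)
    print(a,np.round(out,2),round(np.nanmean(out[1:8]),2),'cent',round((w*np.arange(222,236)).sum()/w.sum(),2))
for a in('190','210','230'):print(a);print((I[a][...,0]-I[a][...,2])[224:234,287:302].astype(int))
E
```

```text
0 [225.37 226.59 227.39 227.59 227.66 227.74 227.65 227.54 227.13] 227.45 cent 226.26
0 [225.36 226.59 227.37 227.56 227.67 227.73 227.63 227.52 227.13] 227.44 cent 226.26
30 [226.35 227.13 227.66 228.45 228.77 228.77 228.68 228.44 227.8 ] 228.27 cent 226.86
80 [227.35 228.67 228.89 229.45 229.76 229.74 229.59 229.59 229.27] 229.38 cent 227.69
130 [228.8  229.7  230.   230.43 230.77 230.73 230.61 230.41 229.79] 230.38 cent 228.5
130b [228.77 229.73 230.25 230.46 230.77 230.73 230.6  230.42 229.79] 230.42 cent 228.51
150 [229.27 229.9  230.64 230.78 230.9  231.09 230.84 230.79 230.42] 230.71 cent 228.88
170 [229.72 230.42 230.84 231.24 231.39 231.61 231.54 231.09 230.79] 231.16 cent 229.16
190 [229.83 230.82 231.45 231.76 231.79 231.83 231.72 231.59 231.36] 231.57 cent 229.43
210 [229.85 230.84 231.46 231.77 231.79 231.84 231.82 231.73 231.4 ] 231.61 cent 229.46
230 [229.85 230.83 231.43 231.75 231.8  231.85 231.83 231.73 231.38] 231.6 cent 229.4
278 [229.84 230.84 231.44 231.78 231.79 231.86 231.83 231.72 231.41] 231.61 cent 229.25
190
[[-52 -53 -57 -77 -91 -86 -52  -1  -1 -18 -76 -8
[... 1152 characters left out ...]
]
 [-50 -50 -52 -54 -67 -47 -48 -48 -47 -47 -47 -58 -60 -52 -51]]
230
[[-51 -51 -57 -77 -92 -86 -51  -1  -2 -18 -73 -88 -81 -54 -54]
 [-51 -52 -54 -43 -95 -89 -52   0  -1 -20 -78 -94 -84 -54 -54]
 [-52 -52 -52  10 -90 -94 -74 -19 -16 -37 -90 -93 -68 -49 -53]
 [-51 -53 -39  41 -64 -77 -53 -39 -34 -41 -71 -88 -36 -33 -54]
 [-53 -52 -23  83  -6 -51 -41 -40 -39 -40 -47 -45  20 -11 -54]
 [-51 -53 -53  58  71  27 -16 -23 -41 -33  -8  33  27 -39 -52]
 [-51 -50 -61 -10  77  88  76  75  70  70  77  68  13 -56 -53]
 [-49 -51 -55 -65 -16  26  77  85 104  97  69  21 -50 -60 -53]
 [-50 -52 -52 -62 -44 -34 -25 -21 -19 -20 -25 -34 -62 -51 -51]
 [-52 -51 -51 -54 -67 -46 -47 -46 -48 -47 -48 -58 -60 -52 -52]]
```

The cushion's outline is the same to within 0.02 px from 190° onward, and it moved the full step from 170° to 190°. So contact was at about 190°, and the lever has since turned 88°. The ball's position agrees, with no slip, and the pin shows only white. The gripper is open and clear above, so I'm handing in.

```bash
python3 -c "
from cell import manip
print(manip.sign_off())"
```

```text
the job is handed in; nothing more can be done
None
```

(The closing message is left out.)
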